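# Take the pressure cap off the sprayer tank

### The arm

A 6-joint arm with a two-finger parallel gripper is mounted at the origin on the work surface; the furniture and walls round the work are solid. World frame = base frame: x ahead of the robot, y to its left, z up, the work surface at z = 0. Lengths are in m, angles in degrees, forces in N, time in s.
With the tool pointing down it reaches from about 0.35 to 0.925 m from the base axis. Payload 6.4 kg.
Tool frame: the origin (TCP) lies between the finger pads; the fingertips stand 19 mm ahead of it and the grasp point (between the pads) is the TCP; y points along the fingers, z is the direction in which the jaws open and shut, and the axes are right-handed (so a half turn about y gives the same grasp; the last joint's range is limited). The gripper opens to 94 mm and grips with 3 to 60 N. Pads are 16 mm wide; open, the fingers measure 119 mm over their backs; the gripper's body (75 mm by 177 mm) begins 78 mm behind the grasp point.
Start: joints at [57.806, 14.043, 89.255, -0, 76.702, -9.975], TCP at [0.246, 0.602, 0.224] pointing down, gripper open.
Joint ranges: [-179.41, 179.41], [-58.25, 129.5], [7.25, 145.43], [-54.29, 234.29], [11.92, 165.04], [-157.13, 157.13]. Speed limits (degrees/s): [147.25, 147.25, 180, 180, 180, 180].

### API

Orientations are given as a 3x3 rotation matrix whose columns are the frame's x, y, z axes.
In Python, from rig import manip, vision gives the robot as it stands.
- The arm moves only by the tool play_rows, never from a script. Its arguments are lists of equal length, an entry for each row: "claw": the finger opening in cm, from 0 to 9.4; "dp": the shift along the tool's x, y, z in cm, a list of three; "turn": the turn, a rotation vector about the tool's x, y, z in rad, a list of three. In form: {"claw": [claw, ...], "dp": [[dx, dy, dz], ...], "turn": [[wx, wy, wz], ...]}. A call has 1 to 12 rows; each row is the pose to reach, as a shift and turn from the pose commanded when the call began, along the tool's axes at that moment; what a row does not reach only later rows make up. A row lasts 1/12 s, in which the tool goes at most 41.7 mm and 7.16 degrees, less where a joint would pass 70% of its speed; a pose out of reach is approached as far as the arm can. A call with a gripper value outside its range is refused whole. The fingers move at their own pace and stop on an object; "newtons" is the grip in N (left out, the last holds). Time passes only in rows, so rows that repeat a pose let the fingers close. It gives the time, the measured TCP pose, the force and the opening at its end, in the units of the state.
- manip.get_obs(): the state, without advancing time (a new reading comes with each control period).
- vision.read_camera(name): name is "side" or "top"; returns (picture, depth): 480x640x3 uint8, blue, green, red; 480x640 float32, m along the optical axis (not along the pixel's ray), 0 where there is no reading.
- vision.camera_model(name): a dict with "camera_matrix" (3x3 intrinsics, pixels), "k1" (the pictures are not rectified: a ray, as slopes to the right and down, at radius r is drawn at 1 + k1 r^2 times it, then the intrinsics apply), "position" and "orientation" of the camera in the world. Camera axes: x right, y down, z forward; pixel columns grow to the right and rows downward; lengths in m; the calibration is good to about 2 mm. A picture is of the moment at which its call begins. camera_model takes no time and is no camera call.
- manip.job_done(): hands the job in, once; it reports no verdict.
The state is a dict: "t": time; "joint_pos": joint angles; "dq": joint speeds; "joint_torque": joint torques, N m; "position": TCP position; "ee_rot": TCP orientation; "contact_force": force on the tool from outside, world axes, zero at the start; "wrist_torque": the same for the moment, N m; "opening": finger opening in m.
Only numpy, scipy, OpenCV 4.12 (cv2) and the standard library are available. Lean on these libraries where they do the work, as an engineer would, in place of code of your own. Each camera call takes 0.05 s, during which the arm holds its last target. There are 200 camera calls.

### The job

Open the sprayer tank for refilling: turn its pressure cap anticlockwise to the first stop without forcing it, and let it spring up a little there for a second so that the tank can vent. Then press the cap down against its spring until it just bottoms, turn it on past the stop until it is free, lift it off and set it gently down the right way up in the steel tray.

Things in the scene. Friction and masses are not known exactly. Their poses are not given: they have to be found in the camera images.
- tank: Grey upright sprayer tank, 140 mm across, 120 mm high, bolted to the bench by a round foot 156 mm across. Origin: centre of its underside, z up; a brass outlet sticks out 98 mm along its +x, 40 mm up, a round white-faced gauge 91 mm along its -x, 60 mm up. A fixed steel filler neck, 34 mm across and 20 mm high with a 49 mm flange, stands on its top, on its axis.
- cap_grip (a point): Black round pressure cap (62 mm across, 25 mm high, about 0.15 kg) with an upright orange grip bar across its top: 58 mm long along x, 16 mm wide along y, 24 mm high. This point: middle of the bar, 12 mm above the black disc's upper face, 37 mm above the skirt's foot; z up. Shut, it is 167 mm above the bench, its x 0 to 0.15 rad anticlockwise of the tank's x.
- cap_pointer (a point): End of the orange bar with a white dot, 29 mm along the cap's +x from the bar's middle. Turning: anticlockwise from above. After 0.19 to 0.94 rad the cap springs up 2 mm if let go or followed; within 0.16 rad more it meets a hard stop. The neck's own angle differs by up to 0.3 rad from the tank's measured one, so feel for the stop. 0.3 N m of turning moment is safe.
- cap_skirt (a point): Centre of the foot of the cap's skirt, on its axis. Two lugs inside hook under the flange; a spring seal lifts the cap: 6 N shut, 4 N risen at the first stop, 1 N more per mm pressed. It must be pressed till it bottoms, to be felt: 6.6 to 11.6 mm below the risen height (11 to 16 N), hard; from 1.6 mm above bottom it passes the stop. Over 40 N between cap and tank breaks it.
- tank_mouth (a point): Centre of the neck's upper face, 139.5 mm above the bench, under the cap. Held pressed, the cap turns on from the first stop: after 0.77 rad its lugs are in the way out, and the spring lifts it up to 4 mm more than at the first stop; at 0.93 rad it meets a hard end stop. Between these it lifts straight off; its skirt needs 20 mm to clear the neck.
- tray: Shallow open square steel tray, 130 x 130 mm outside, fixed on the bench; walls 4 mm thick and 18 mm high, inner floor 4 mm above the bench. Origin: centre of its underside, z up.
There are look-alikes about, which are no part of the job. Leave any brown or red look-alike of the part that bears cap_grip alone.

How it is judged:
By the outcome, as a careful person would: the job done as asked, in the order asked, and still so for the second after the job is handed in, with the robot touching nothing.
It also fails if it takes over 72 s, if anything falls off the work surface, if the arm or the gripper's body presses on something with over 40 N, if the wrist force passes 120 N, or if a joint passes its speed limit or range.

## Working session

There is one attempt and no reset: what is moved stays moved. The work goes in short steps, Python scripts to look and compute and a tool call to move; the robot and the scene stay as the last step left them, time stands still between calls to the robot, and variables do not carry over. Pictures are saved under pics/ and viewed, about 8 in all and at most 12, crops included, and the job is handed in when it is done.

Besides the shell and the picture viewer there is one more tool, called after "Call:" as a command line: name --argument value ..., lists and objects as JSON in quotes. play_rows: Moves the arm, as the interface text tells. Its arguments: {"type":"object","properties":{"claw":{"type":"array"},"dp":{"type":"array"},"turn":{"type":"array"},"newtons":{"type":"number"}},"required":["claw","dp","turn"]}

```bash
ls; mkdir -p pics; cat > h.py <<'E'
import numpy as np, cv2
from rig import manip, vision
def model(n):
    m=vision.camera_model(n); return np.array(m["camera_matrix"]),m["k1"],np.array(m["position"]),np.array(m["orientation"])
def cloud(n,d):
    K,k1,p,R=model(n)
    v,u=np.mgrid[0:480,0:640]; x=(u-K[0,2])/K[0,0]; y=(v-K[1,2])/K[1,1]
    a,b=x.copy(),y.copy()
    for _ in range(8):
        s=1+k1*(a*a+b*b); a,b=x/s,y/s
    P=np.stack([a*d,b*d,d],-1)@R.T+p
    P[d==0]=np.nan
    return P
def st():
    o=manip.get_obs(); np.set_printoptions(precision=4,suppress=True)
    for k in ("t","position","contact_force","wrist_torque","opening"): print(k,np.array(o[k]))
    return o
E
python3 - <<'E'
from h import *
o=st(); print(np.array(o["ee_rot"]))
for n in("side","top"):
    p,d=vision.read_camera(n); cv2.imwrite(f"pics/{n}0.png",p); np.savez(f"{n}0.npz",p=p,d=d); print(n,vision.camera_model(n))
E
```

```text
pics
t 0.0
position [0.2455 0.6013 0.2233]
contact_force [-0.5311  0.3343 -0.3626]
wrist_torque [-0.0019  0.0129  0.0072]
opening 0.09380078539063036
[[ 0.9258 -0.001   0.3781]
 [-0.3781 -0.0016  0.9258]
 [-0.0003 -1.     -0.0019]]
side {'camera_matrix': array([[615.2464,   0.    , 320.6307],
       [  0.    , 615.2464, 242.4499],
       [  0.    ,   0.    ,   1.    ]]), 'k1': -0.21947176276254007, 'position': array([-0.0008, -0.8665,  0.8802]), 'orientation': array([[ 0.8309, -0.3624,  0.4223],
       [-0.5562, -0.5169,  0.6508],
       [-0.0176, -0.7756, -0.631 ]])}
top {'camera_matrix': array([[444.4269,   0.    , 314.721 ],
       [  0.    , 444.4269, 242.9789],
       [  0.    ,   0.    ,   1.    ]]), 'k1': -0.09464153688136487, 'position': array([ 0.3128, -0.1018,  0.9556]), 'orientation': array([[ 0.1293, -0.97  ,  0.206 ],
       [-0.9916, -0.1273,  0.0229],
       [ 0.0041, -0.2073, -0.9783]])}
```

View pics/side0.png

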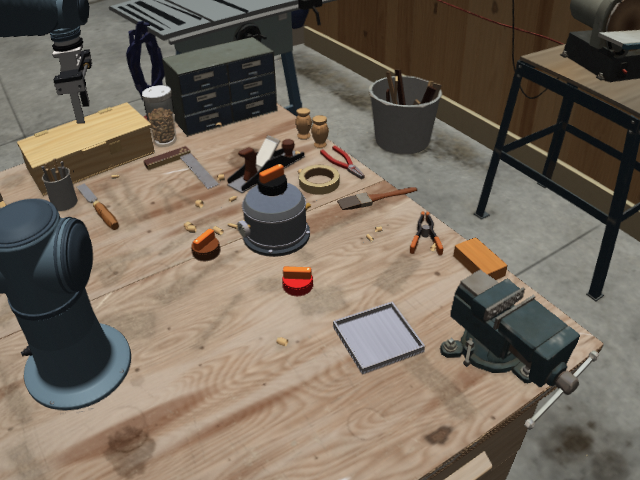

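View pics/top0.png

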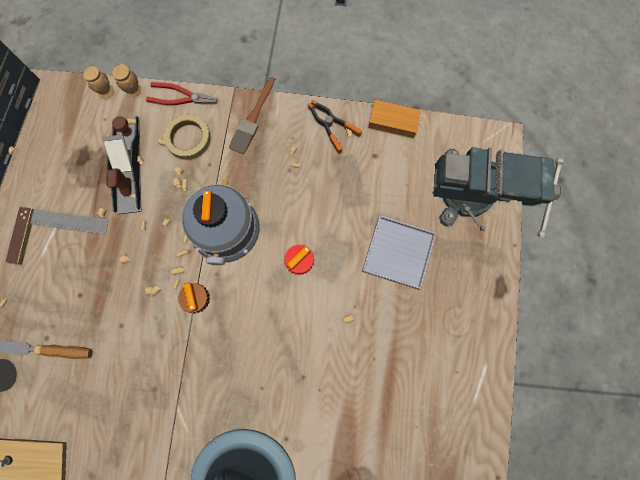

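Side view: tank at (275,215) with the black cap and orange bar at (272,178), and the tray at (378,337). The possible mix-ups in the top view are the black cap on the tank (208,207), the red look-alike (299,259) and the brown look-alike (193,297). I choose the black one on the tank, and will check it in a crop and measure it.

```bash
cat > meas.py <<'E'
from h import *
import sys
def orange(p):
    h=cv2.cvtColor(p,cv2.COLOR_BGR2HSV); return (h[...,0]>5)&(h[...,0]<20)&(h[...,1]>170)&(h[...,2]>120)
def bar(n,p,d,c,zlo,zhi,r=.06):
    P=cloud(n,d); m=orange(p)&(np.hypot(P[...,0]-c[0],P[...,1]-c[1])<r)&(P[...,2]>zlo)&(P[...,2]<zhi)
    q=P[m]; rect=cv2.minAreaRect((q[:,:2]*1000).astype(np.float32))
    mu=q.mean(0); w,V=np.linalg.eigh(np.cov(q[:,:2].T)); a=np.degrees(np.arctan2(V[1,1],V[0,1]))
    print(n,"bar n",m.sum(),"mean",mu,"zmax",np.percentile(q[:,2],[5,50,95]),"rect",rect,"ang",a%180); return q
E
python3 - <<'E'
from meas import *
for n,px in(("top",(208,207)),("side",(272,178))):
    z=np.load(f"{n}0.npz");p,d=z["p"],z["d"];P=cloud(n,d)
    c=P[px[1],px[0]];print(n,c)
    bar(n,p,d,c,.15,.2)
    bar(n,p,d,c,.172,.19)
    # tank top ring
    m=(np.abs(P[...,2]-.12)<.006)&(np.hypot(P[...,0]-c[0],P[...,1]-c[1])<.1)
    q=P[m];(e)=cv2.minEnclosingCircle((q[:,:2]*1000).astype(np.float32));print("tanktop",m.sum(),e)
    # black disc
    # tray
    tc=P[(252,400) if n=="top" else (337,378)];print("tray",tc)
    m=(np.abs(P[...,2]-.018)<.006)&(np.hypot(P[...,0]-tc[0],P[...,1]-tc[1])<.11); q=P[m]; print("tray rim",cv2.minAreaRect((q[:,:2]*1000).astype(np.float32)),m.sum())
    # outlet / gauge
    r=np.hypot(P[...,0]-c[0],P[...,1]-c[1]); m=(r>.084)&(r<.115)&(P[...,2]>.025)&(P[...,2]<.08); q=P[m]
    ang=np.degrees(np.arctan2(q[:,1]-c[1],q[:,0]-c[0])); print("prot",m.sum(),np.histogram(ang,36,(-180,180))[0])
z=np.load("top0.npz")["p"][130:290,130:340];z2=np.load("side0.npz")["p"][140:260,210:340]
a=cv2.resize(z,None,fx=3,fy=3,interpolation=2)
b=cv2.resize(z2,None,fx=3,fy=3,interpolation=2);
cv2.imwrite("pics/crop1.png",cv2.resize(np.hstack([a[:360],b]),None,fx=.78,fy=.78))
E
```

```text
top [0.51789203 0.1186365  0.17795017]
top bar n 240 mean [0.51932017 0.12267759 0.17942344] zmax [0.17703891 0.17925841 0.18196013] rect ((520.4767456054688, 123.50123596191406), (56.416324615478516, 15.4465913772583), 6.6299147605896) ang 6.376219172857532
top bar n 240 mean [0.51932017 0.12267759 0.17942344] zmax [0.17703891 0.17925841 0.18196013] rect ((520.4767456054688, 123.50123596191406), (56.416324615478516, 15.4465913772583), 6.6299147605896) ang 6.376219172857532
tanktop 842 ((520.1513671875, 123.70121765136719), 55.7342643737793)
tray [ 0.51714521 -0.26700374  0.00558629]
tray rim ((516.295166015625, -263.9786682128906), (131.8535919189453, 129.73672485351562), 79.35602569580078) 503
prot 80 [22  9  0  0  0  0  0  0  0  0  0  0  0  0  0  0  0  0 27  1  0  0  0  0
  0  0  0  0  0  0  0  0  0  0  2 19]
side [0.51537658 0.11390583 0.16306614]
side bar n 112 mean [0.51651407 0.12108472 0.17937922] zmax [0.17611336 0.1796437  0.18221133] rect ((518.938720703125, 122.73828887939453), (56.657981872558594, 16.755159378051758), 6.157657623291016) ang 3.6050789884936023
side bar n 112 mean [0.51651407 0.12108472 0.17937922] zmax [0.17611336 0.1796437  0.18221133] rect ((518.938720703125, 122.73828887939453), (56.657981872558594, 16.755159378051758), 6.157657623291016) ang 3.6050789884936023
tanktop 556 ((517.1083374023438, 120.22813415527344), 54.29039001464844)
tray [ 0.51635209 -0.26284253  0.00392993]
tray rim ((514.2384033203125, -264.75323486328125), (135.3609161376953, 133.181640625), 79.90564727783203) 742
prot 117 [42  3  0  0  0  0  0  0  0  0  0  0  0  0  0  0  0  0 23  2  0  0  0  0
  0  0  0  0  0  0  0  0  0  0  3 44]
```

View pics/crop1.png

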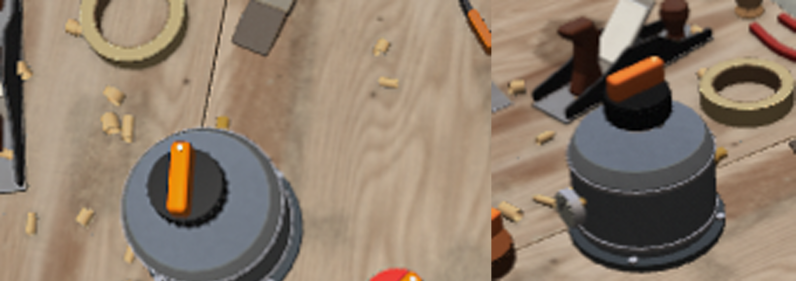

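The crop shows the black cap on the tank, with the white dot at the far (+x) end of its bar (top crop (180,148)). Bar centre is about (0.520, 0.1235), angle about 6.4°. Tray centre is about (0.516, -0.264), its sides about 10° off the axes. Moving over the cap.

Call:
play_rows --claw '[9,9,9,9,9,9,9,9,9,9,9,9]' --dp '[[3.6,0,-2.8],[7.2,0,-5.6],[10.8,0,-8.4],[14.4,0,-11.2],[17.5,0,-13.6],[20,0,-15.6],[21.7,0,-17],[21.7,0,-17],[21.7,0,-17],[21.7,0,-17],[21.7,0,-17],[21.7,0,-17]]' --turn '[[0,0.12,0],[0,0.24,0],[0,0.36,0],[0,0.48,0],[0,0.6,0],[0,0.72,0],[0,0.84,0],[0,0.96,0],[0,1.08,0],[0,1.2,0],[0,1.32,0],[0,1.32,0]]'

```text
t: 1.1
position: [0.3822, 0.362, 0.224]
ee_rot: [[-0.139, -0.001, 0.99], [-0.99, -0.0, -0.139], [0.001, -1.0, -0.001]]
contact_force: [-0.9, -0.1, 0.4]
opening: 0.0902
```

```bash
cat > to.py <<'E'
from h import *
import sys
from scipy.spatial.transform import Rotation as Ro
def to(x,y,z,zang):
    o=st(); R=np.array(o["ee_rot"]); a=np.radians(zang); Z=np.array([np.cos(a),np.sin(a),0]);Y=np.array([0,0,-1.]);T=np.stack([np.cross(Y,Z),Y,Z],1)
    print("zang",np.degrees(np.arctan2(R[1,2],R[0,2])),"j",np.array(o["joint_pos"]),"dp cm",R.T@(np.array([x,y,z])-o["position"])*100,"turn",Ro.from_matrix(R.T@T).as_rotvec())
if __name__=="__main__": to(*map(float,sys.argv[1:]))
E
python3 to.py .52 .1235 .215 -83.6
```

```text
t 1.1
position [0.3822 0.362  0.224 ]
contact_force [-0.9355 -0.0689  0.4166]
wrist_torque [-0.0838  0.0912  0.0296]
opening 0.0902026826037778
zang -7.977854733651659 j [ 31.0951  -2.6093 107.2478  -0.0005  75.408   39.0731] dp cm [21.7092  0.9039 16.9543] turn [0.0002 1.3199 0.0009]
```

Call:
play_rows --claw '[7,5,5,5,5,5,5,5,5,5,5,5]' --dp '[[3.6,0,2.8],[7.2,0,5.6],[10.8,0,8.4],[14.4,0,11.2],[17.5,0,13.6],[20,0,15.6],[21.7,0,17],[21.7,0.5,17],[21.7,0.9,17],[21.7,0.9,17],[21.7,0.9,17],[21.7,0.9,17]]' --turn '[[0,0.12,0],[0,0.24,0],[0,0.36,0],[0,0.48,0],[0,0.6,0],[0,0.72,0],[0,0.84,0],[0,0.96,0],[0,1.08,0],[0,1.2,0],[0,1.32,0],[0,1.32,0]]'

```text
t: 2.1
position: [0.5209, 0.1241, 0.215]
ee_rot: [[-0.993, -0.001, 0.114], [-0.114, 0.0, -0.993], [0.001, -1.0, -0.0]]
contact_force: [1.0, -0.4, -0.5]
opening: 0.0502
```

```bash
python3 to.py .52 .1235 .178 -83.6; python3 - <<'E'
from h import *
for n in("side",):
    p,d=vision.read_camera(n); a=cv2.resize(p[100:260,200:360],None,fx=3.5,fy=3.5,interpolation=2); cv2.imwrite("pics/ap.png",a)
E
```

```text
t 2.1
position [0.5209 0.1241 0.215 ]
contact_force [ 0.9548 -0.4018 -0.4883]
wrist_torque [ 0.0004  0.1211 -0.064 ]
opening 0.05023840366679926
zang -83.43266904834488 j [  1.2569  -0.83   106.4832   0.0024  74.3956  84.689 ] dp cm [0.0971 3.7007 0.046 ] turn [0.0001 0.0029 0.0008]
```

View pics/ap.png

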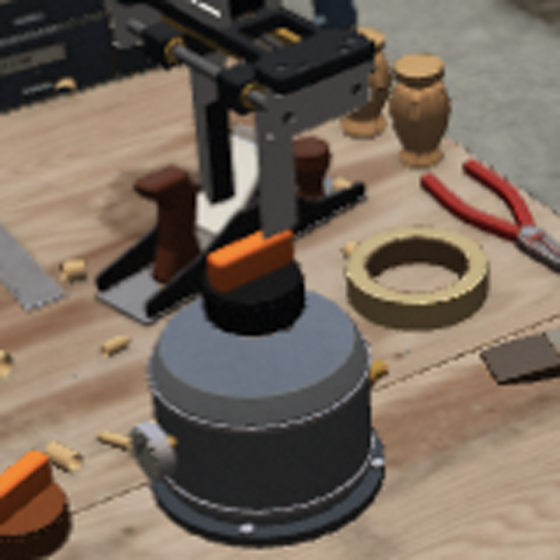

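Both fingers straddle the bar over the black cap. Descending and closing gently.

Call:
play_rows --claw '[5,5,5,5,3,2,1,1,1,1,1,1]' --dp '[[0.1,1.2,0],[0.1,2.4,0],[0.1,3.4,0],[0.1,3.65,0],[0.1,3.65,0],[0.1,3.65,0],[0.1,3.65,0],[0.1,3.65,0],[0.1,3.65,0],[0.1,3.65,0],[0.1,3.65,0],[0.1,3.65,0]]' --turn '[[0,0,0],[0,0,0],[0,0,0],[0,0,0],[0,0,0],[0,0,0],[0,0,0],[0,0,0],[0,0,0],[0,0,0],[0,0,0],[0,0,0]]' --newtons 6

```text
t: 3.15
position: [0.5206, 0.1234, 0.1795]
ee_rot: [[-0.994, 0.001, 0.114], [-0.114, -0.001, -0.994], [-0.001, -1.0, 0.001]]
contact_force: [0.3, -2.6, 2.2]
opening: 0.0162
```

```bash
python3 to.py .52 .1235 .178 -83.6
```

```text
t 3.15
position [0.5206 0.1234 0.1795]
contact_force [ 0.3409 -2.6057  2.1892]
wrist_torque [-0.7834  0.122  -0.015 ]
opening 0.016193153024022897
zang -83.48055227512634 j [  1.2245   1.2237 108.3199  -0.081   70.3952  84.7321] dp cm [ 0.0597  0.1505 -0.0165] turn [-0.0014  0.0021 -0.0009]
```

Call:
play_rows --claw '[1,1,1,1,1,1,1,1,1,1]' --dp '[[0,0,0.06],[0,0,0.06],[0,0,0.06],[0,0,0.06],[0,0,0.06],[0,0,0.06],[0,0,0.06],[0,0,0.06],[0,0,0.06],[0,0,0.06]]' --turn '[[0,0,0],[0,0,0],[0,0,0],[0,-0.03,0],[0,-0.06,0],[0,-0.09,0],[0,-0.12,0],[0,-0.15,0],[0,-0.15,0],[0,-0.15,0]]' --newtons 30

```text
t: 3.98
position: [0.5207, 0.1239, 0.1795]
ee_rot: [[-0.966, 0.001, 0.26], [-0.26, 0.001, -0.966], [-0.002, -1.0, -0.001]]
contact_force: [0.6, 0.4, 4.9]
opening: 0.016
```

```bash
python3 to.py .52 .1235 .178 -74.9
```

```text
t 3.9833
position [0.5207 0.1239 0.1795]
contact_force [0.6318 0.4328 4.9235]
wrist_torque [ 0.12   -0.0062  0.018 ]
opening 0.016003740944573467
zang -74.92832083093991 j [  1.2098   1.2232 108.323    0.0718  70.3779  76.1141] dp cm [0.077  0.1481 0.0239] turn [ 0.0008 -0.0005 -0.0016]
```

Call:
play_rows --claw '[1,1,1,1,1]' --dp '[[0,-0.05,0],[0,-0.1,0],[0,-0.1,0],[0,-0.1,0],[0,-0.1,0]]' --turn '[[0,-0.03,0],[0,-0.06,0],[0,-0.08,0],[0,-0.08,0],[0,-0.08,0]]'

```text
t: 4.4
position: [0.5203, 0.1239, 0.1796]
ee_rot: [[-0.942, 0.0, 0.336], [-0.336, 0.001, -0.942], [-0.001, -1.0, -0.001]]
contact_force: [2.3, 2.2, -2.0]
opening: 0.0161
```

```bash
python3 to.py .52 .1235 .178 -74.9
```

```text
t 4.4
position [0.5203 0.1239 0.1796]
contact_force [ 2.3073  2.1689 -1.9588]
wrist_torque [ 0.5318 -0.4732 -0.0384]
opening 0.016086052023409753
zang -70.35323651418307 j [  1.2056   1.196  108.3393   0.0702  70.4481  71.5354] dp cm [0.0379 0.1584 0.0265] turn [ 0.001   0.0794 -0.0006]
```

Call:
play_rows --claw '[1,1,1,1]' --dp '[[0,0,0],[0,0,0],[0,0,0],[0,0,0]]' --turn '[[0,-0.03,0],[0,-0.06,0],[0,-0.06,0],[0,-0.06,0]]'

```text
t: 4.73
position: [0.52, 0.1237, 0.1796]
ee_rot: [[-0.92, -0.001, 0.392], [-0.392, 0.001, -0.92], [0.0, -1.0, -0.001]]
contact_force: [2.6, 2.1, -1.7]
opening: 0.0158
```

```bash
python3 to.py .52 .1235 .178 -66.9
```

```text
t 4.7333
position [0.52   0.1237 0.1796]
contact_force [ 2.5903  2.0713 -1.667 ]
wrist_torque [ 0.5592 -0.345  -0.021 ]
opening 0.015810065040074338
zang -66.92298788667115 j [  1.2038   1.1881 108.3468   0.044   70.4952  68.1121] dp cm [0.0099 0.1589 0.0221] turn [ 0.0009 -0.0004  0.0002]
```

Call:
play_rows --claw '[1,1,1,1]' --dp '[[0,0,0],[0,0,0],[0,0,0],[0,0,0]]' --turn '[[0,-0.03,0],[0,-0.05,0],[0,-0.05,0],[0,-0.05,0]]'

```text
t: 5.07
position: [0.5199, 0.1236, 0.1796]
ee_rot: [[-0.899, -0.001, 0.438], [-0.438, 0.0, -0.899], [0.001, -1.0, -0.001]]
contact_force: [0.6, 2.4, -2.5]
opening: 0.0158
```

```bash
python3 to.py .52 .1235 .178 -64
```

```text
t 5.0667
position [0.5199 0.1236 0.1796]
contact_force [ 0.5938  2.3809 -2.4586]
wrist_torque [ 0.5992 -0.1621 -0.0542]
opening 0.015801027322961497
zang -64.04537654567416 j [  1.1952   1.1835 108.352    0.0189  70.5215  65.2343] dp cm [-0.0098  0.1585  0.0106] turn [ 0.0007 -0.0008  0.0008]
```

Call:
play_rows --claw '[1,1,1,1]' --dp '[[0,-0.05,0],[0,-0.05,0],[0,-0.05,0],[0,-0.05,0]]' --turn '[[0,-0.03,0],[0,-0.05,0],[0,-0.05,0],[0,-0.05,0]]'

```text
t: 5.4
position: [0.5197, 0.1234, 0.1797]
ee_rot: [[-0.876, -0.001, 0.482], [-0.482, 0.0, -0.876], [0.001, -1.0, -0.001]]
contact_force: [3.2, 2.9, -5.9]
opening: 0.0156
```

```bash
python3 to.py .52 .1235 .178 -61
```

```text
t 5.4
position [0.5197 0.1234 0.1797]
contact_force [ 3.208   2.9344 -5.9347]
wrist_torque [ 0.4829 -0.3087 -0.0911]
opening 0.01564693020513328
zang -61.170781553701616 j [  1.1896   1.1682 108.3549   0.0028  70.5604  62.3594] dp cm [-0.0297  0.1698  0.0082] turn [ 0.0007 -0.003   0.0013]
```

Call:
play_rows --claw '[1,1,1,1]' --dp '[[0,0,0],[0,0,0],[0,0,0],[0,0,0]]' --turn '[[0,-0.02,0],[0,-0.04,0],[0,-0.04,0],[0,-0.04,0]]'

```text
t: 5.73
position: [0.5196, 0.1233, 0.1797]
ee_rot: [[-0.856, -0.002, 0.517], [-0.517, -0.0, -0.856], [0.002, -1.0, -0.001]]
contact_force: [2.1, 1.2, -7.9]
opening: 0.0158
```

```bash
python3 to.py .52 .1235 .178 -59
```

```text
t 5.7333
position [0.5196 0.1233 0.1797]
contact_force [ 2.103   1.1843 -7.9027]
wrist_torque [ 0.3448 -0.1094 -0.0512]
opening 0.015752913427250277
zang -58.83764047873668 j [  1.185    1.1639 108.354   -0.0139  70.5821  60.0273] dp cm [-0.0416  0.1746  0.0033] turn [0.0007 0.0028 0.0016]
```

Call:
play_rows --claw '[1,1,1,1]' --dp '[[0,0,0],[0,0,0],[0,0,0],[0,0,0]]' --turn '[[0,-0.03,0],[0,-0.05,0],[0,-0.05,0],[0,-0.05,0]]'

```text
t: 6.07
position: [0.5197, 0.1233, 0.1799]
ee_rot: [[-0.829, -0.002, 0.559], [-0.559, -0.0, -0.829], [0.002, -1.0, -0.001]]
contact_force: [-0.1, 0.6, -8.9]
opening: 0.0155
```

```bash
python3 to.py .52 .1235 .178 -56
```

```text
t 6.0667
position [0.5197 0.1233 0.1799]
contact_force [-0.0702  0.6172 -8.9108]
wrist_torque [ 0.1842  0.0533 -0.1007]
opening 0.01554761569035601
zang -55.994643871166204 j [  1.1841   1.1575 108.3488  -0.0253  70.5897  57.1871] dp cm [-0.0425  0.185  -0.0008] turn [0.0006 0.0001 0.0016]
```

Call:
play_rows --claw '[1,1,1,1]' --dp '[[0,0,0],[0,0,0],[0,0,0],[0,0,0]]' --turn '[[0,-0.03,0],[0,-0.05,0],[0,-0.05,0],[0,-0.05,0]]'

```text
t: 6.4
position: [0.5197, 0.1232, 0.18]
ee_rot: [[-0.8, -0.001, 0.6], [-0.6, -0.0, -0.8], [0.001, -1.0, -0.001]]
contact_force: [-1.4, 0.3, -8.9]
opening: 0.0159
```

```bash
python3 to.py .52 .1235 .178 -53
```

```text
t 6.4
position [0.5197 0.1232 0.18  ]
contact_force [-1.4094  0.3278 -8.9218]
wrist_torque [ 0.0518  0.2826 -0.0627]
opening 0.015912925403934183
zang -53.13819811734111 j [  1.182    1.152  108.3388  -0.0279  70.595   54.3295] dp cm [-0.0379  0.1989 -0.0057] turn [ 0.0005 -0.0024  0.0015]
```

Call:
play_rows --claw '[1,1,1,1]' --dp '[[0,0,0],[0,0,0],[0,0,0],[0,0,0]]' --turn '[[0,-0.03,0],[0,-0.05,0],[0,-0.05,0],[0,-0.05,0]]'

```text
t: 6.73
position: [0.5199, 0.1232, 0.1803]
ee_rot: [[-0.769, -0.001, 0.639], [-0.639, -0.0, -0.769], [0.001, -1.0, -0.0]]
contact_force: [-2.0, -0.7, -8.4]
opening: 0.0157
```

```bash
python3 to.py .52 .1235 .178 -50.3
```

```text
t 6.7333
position [0.5199 0.1232 0.1803]
contact_force [-1.9873 -0.734  -8.4319]
wrist_torque [-0.1287  0.3949 -0.1275]
opening 0.01573691985493101
zang -50.27453655628377 j [  1.1841   1.1407 108.3196  -0.0281  70.6024  51.468 ] dp cm [-0.025   0.2266 -0.012 ] turn [0.0003 0.0004 0.0011]
```

Call:
play_rows --claw '[1,1,1,1]' --dp '[[0,0,0],[0,0,0],[0,0,0],[0,0,0]]' --turn '[[0,-0.02,0],[0,-0.04,0],[0,-0.04,0],[0,-0.04,0]]'

```text
t: 7.07
position: [0.5204, 0.1232, 0.181]
ee_rot: [[-0.742, 0.0, 0.67], [-0.67, -0.001, -0.742], [0.0, -1.0, 0.001]]
contact_force: [-3.0, -1.4, -4.9]
opening: 0.0159
```

```bash
python3 to.py .52 .1235 .178 -48
```

```text
t 7.0667
position [0.5204 0.1232 0.181 ]
contact_force [-2.9809 -1.432  -4.8698]
wrist_torque [-0.4137  0.7229  0.0017]
opening 0.015857897746042675
zang -47.93649620124406 j [  1.1829   1.1143 108.2638  -0.0435  70.6072  49.1338] dp cm [ 0.0092  0.3007 -0.0513] turn [-0.0007  0.0011  0.0003]
```

Call:
play_rows --claw '[1,1,1,1]' --dp '[[0,0,0],[0,0,0],[0,0,0],[0,0,0]]' --turn '[[0,-0.015,0],[0,-0.03,0],[0,-0.03,0],[0,-0.03,0]]'

```text
t: 7.4
position: [0.521, 0.1234, 0.1816]
ee_rot: [[-0.722, 0.002, 0.692], [-0.692, 0.0, -0.722], [-0.002, -1.0, 0.001]]
contact_force: [-2.8, -0.9, 0.2]
opening: 0.0152
```

```bash
python3 to.py .52 .1235 .178 -46.2
```

```text
t 7.4
position [0.521  0.1234 0.1816]
contact_force [-2.7798 -0.9051  0.2038]
wrist_torque [-0.3047  0.6282  0.0627]
opening 0.015187978164791253
zang -46.22316795506781 j [  1.1875   1.0946 108.2225   0.0012  70.5667  47.4102] dp cm [ 0.0665  0.3557 -0.0736] turn [-0.0014 -0.0004 -0.0015]
```

Call:
play_rows --claw '[1,1,1,1]' --dp '[[0,0,0],[0,0,0],[0,0,0],[0,0,0]]' --turn '[[0,-0.015,0],[0,-0.03,0],[0,-0.03,0],[0,-0.03,0]]'

```text
t: 7.73
position: [0.5211, 0.1237, 0.1815]
ee_rot: [[-0.701, 0.003, 0.713], [-0.713, 0.001, -0.701], [-0.002, -1.0, 0.001]]
contact_force: [-0.8, 1.4, 2.0]
opening: 0.0159
```

```bash
python3 to.py .52 .1235 .178 -44.5
```

```text
t 7.7333
position [0.5211 0.1237 0.1815]
contact_force [-0.799   1.3503  2.011 ]
wrist_torque [ 0.0163  0.3317 -0.0379]
opening 0.01589584400964891
zang -44.515417262518646 j [  1.2004   1.1075 108.2194   0.0359  70.5276  45.7038] dp cm [ 0.0946  0.3466 -0.0675] turn [-0.0013 -0.0003 -0.0022]
```

Call:
play_rows --claw '[1,1,1,1]' --dp '[[0,0,0],[0,0,0],[0,0,0],[0,0,0]]' --turn '[[0,-0.015,0],[0,-0.025,0],[0,-0.025,0],[0,-0.025,0]]'

```text
t: 8.07
position: [0.5211, 0.1236, 0.1811]
ee_rot: [[-0.683, 0.002, 0.73], [-0.73, 0.001, -0.683], [-0.002, -1.0, 0.001]]
contact_force: [2.0, 1.8, 3.9]
opening: 0.0161
```

```bash
python3 to.py .52 .1235 .178 -43.1
```

```text
t 8.0667
position [0.5211 0.1236 0.1811]
contact_force [1.9753 1.775  3.8865]
wrist_torque [ 0.3184 -0.2592  0.0025]
opening 0.01613396367950248
zang -43.09284361966885 j [  1.1944   1.1251 108.24     0.037   70.4919  44.2748] dp cm [ 0.0866  0.3121 -0.0707] turn [-0.0014  0.0001 -0.0022]
```

Call:
play_rows --claw '[1,1,1,1]' --dp '[[0,0,0],[0,0,0],[0,0,0],[0,0,0]]' --turn '[[0,-0.015,0],[0,-0.025,0],[0,-0.025,0],[0,-0.025,0]]'

```text
t: 8.4
position: [0.5206, 0.1234, 0.1807]
ee_rot: [[-0.665, 0.001, 0.747], [-0.747, -0.0, -0.665], [-0.001, -1.0, 0.001]]
contact_force: [2.3, 1.0, 3.9]
opening: 0.0155
```

```bash
python3 to.py .52 .1235 .178 -41.6
```

```text
t 8.4
position [0.5206 0.1234 0.1807]
contact_force [2.2655 1.005  3.9123]
wrist_torque [ 0.262  -0.3314  0.0358]
opening 0.015520386685261713
zang -41.65028063412283 j [  1.1855   1.1352 108.2758  -0.0071  70.5331  42.8381] dp cm [ 0.03    0.2709 -0.0538] turn [-0.0008 -0.0009 -0.0006]
```

Call:
play_rows --claw '[1,1,1,1]' --dp '[[0,-0.1,0],[0,-0.1,0],[0,-0.1,0],[0,-0.1,0]]' --turn '[[0,-0.015,0],[0,-0.025,0],[0,-0.025,0],[0,-0.025,0]]'

```text
t: 8.73
position: [0.5202, 0.1233, 0.1814]
ee_rot: [[-0.646, -0.0, 0.764], [-0.764, -0.0, -0.646], [0.0, -1.0, 0.0]]
contact_force: [2.4, 0.9, 3.6]
opening: 0.0159
```

```bash
python3 to.py .52 .1235 .178 -40.2
```

```text
t 8.7333
position [0.5202 0.1233 0.1814]
contact_force [2.3505 0.9391 3.647 ]
wrist_torque [ 0.0829 -0.3453 -0.0266]
opening 0.015909849393991836
zang -40.21592846261637 j [  1.1816   1.0741 108.2574  -0.0198  70.6741  41.4041] dp cm [-0.003   0.3432 -0.0324] turn [-0.0001 -0.0003  0.0003]
```

Call:
play_rows --claw '[1,1,1,1]' --dp '[[0,0,0],[0,0,0],[0,0,0],[0,0,0]]' --turn '[[0,-0.015,0],[0,-0.025,0],[0,-0.025,0],[0,-0.025,0]]'

```text
t: 9.07
position: [0.5201, 0.1233, 0.1814]
ee_rot: [[-0.626, -0.0, 0.78], [-0.78, -0.0, -0.626], [0.001, -1.0, -0.0]]
contact_force: [1.7, 0.9, 3.5]
opening: 0.016
```

```bash
python3 to.py .52 .1235 .178 -38.7
```

```text
t 9.0667
position [0.5201 0.1233 0.1814]
contact_force [1.6935 0.8525 3.4658]
wrist_torque [ 0.0358 -0.1919 -0.0003]
opening 0.01596123125875986
zang -38.78453180895615 j [  1.1844   1.0752 108.2653  -0.015   70.6884  39.9739] dp cm [-0.0095  0.3351 -0.0183] turn [ 0.0002 -0.0015  0.0005]
```

Call:
play_rows --claw '[1,1,1,1]' --dp '[[0,0,0],[0,0,0],[0,0,0],[0,0,0]]' --turn '[[0,-0.02,0],[0,-0.02,0],[0,-0.02,0],[0,-0.02,0]]'

```text
t: 9.4
position: [0.52, 0.1234, 0.1814]
ee_rot: [[-0.611, -0.001, 0.792], [-0.792, -0.0, -0.611], [0.0, -1.0, -0.0]]
contact_force: [0.8, 0.6, 3.1]
opening: 0.0159
```

```bash
python3 to.py .52 .1235 .178 -37.6
```

```text
t 9.4
position [0.52   0.1234 0.1814]
contact_force [0.8095 0.5933 3.0626]
wrist_torque [-0.0231 -0.0772 -0.0203]
opening 0.015866581072651147
zang -37.64285089780109 j [  1.1862   1.0726 108.2674  -0.0079  70.6929  38.8317] dp cm [-0.0086  0.3356 -0.0121] turn [ 0.0004 -0.0007  0.0005]
```

Call:
play_rows --claw '[1,1,1,1]' --dp '[[0,0,0],[0,0,0],[0,0,0],[0,0,0]]' --turn '[[0,-0.02,0],[0,-0.02,0],[0,-0.02,0],[0,-0.02,0]]'

```text
t: 9.73
position: [0.52, 0.1234, 0.1813]
ee_rot: [[-0.595, -0.001, 0.804], [-0.804, -0.0, -0.595], [0.0, -1.0, -0.001]]
contact_force: [-0.1, 0.8, 3.3]
opening: 0.0161
```

```bash
python3 to.py .52 .1235 .178 -36.5
```

```text
t 9.7333
position [0.52   0.1234 0.1813]
contact_force [-0.0886  0.8139  3.2521]
wrist_torque [ 0.0508  0.1199 -0.1235]
opening 0.016097498693549612
zang -36.50271093661554 j [  1.188    1.0758 108.2676  -0.0016  70.6988  37.6912] dp cm [-0.0077  0.3325 -0.0063] turn [ 0.0006 -0.      0.0005]
```

Call:
play_rows --claw '[1,1,1,1]' --dp '[[0,0,0],[0,0,0],[0,0,0],[0,0,0]]' --turn '[[0,-0.015,0],[0,-0.015,0],[0,-0.015,0],[0,-0.015,0]]'

```text
t: 10.07
position: [0.52, 0.1234, 0.1813]
ee_rot: [[-0.583, -0.001, 0.813], [-0.813, 0.0, -0.583], [0.0, -1.0, -0.001]]
contact_force: [-0.1, -0.3, 3.3]
opening: 0.0159
```

```bash
python3 to.py .52 .1235 .178 -35.6
```

```text
t 10.0667
position [0.52   0.1234 0.1813]
contact_force [-0.1369 -0.2951  3.3477]
wrist_torque [ 0.0985  0.3499 -0.1676]
opening 0.0159401651942825
zang -35.64223494862834 j [  1.1904   1.0757 108.2688   0.0032  70.6962  36.8316] dp cm [-0.0046  0.3315 -0.0033] turn [ 0.0006 -0.0007  0.0004]
```

Call:
play_rows --claw '[1,1,1]' --dp '[[0,0,0],[0,0,0],[0,0,0]]' --turn '[[0,-0.01,0],[0,-0.01,0],[0,-0.01,0]]'

```text
t: 10.32
position: [0.52, 0.1234, 0.1813]
ee_rot: [[-0.575, -0.001, 0.818], [-0.818, 0.0, -0.575], [0.0, -1.0, -0.001]]
contact_force: [-1.0, 0.5, 2.8]
opening: 0.0157
```

```bash
python3 to.py .52 .1235 .178 -35.6
```

```text
t 10.3167
position [0.52   0.1234 0.1813]
contact_force [-0.9969  0.4855  2.7888]
wrist_torque [ 0.1025  0.3949 -0.3219]
opening 0.01568006879979626
zang -35.069360301825846 j [  1.1889   1.0754 108.2659   0.0028  70.6925  36.2574] dp cm [-0.0031  0.3343 -0.0079] turn [0.0005 0.0093 0.0003]
```

The first stop is felt (moment −0.32 N m, growing with angle). I'll back off slightly and release so the cap can rise and vent.

Call:
play_rows --claw '[1,1,2.4,2.4,2.4,2.4,2.4,2.4,2.4,2.4,2.4,2.4]' --dp '[[0,0,0],[0,0,0],[0,0,0],[0,0,0],[0,0,0],[0,0,0],[0,0,0],[0,0,0],[0,0,0],[0,0,0],[0,0,0],[0,0,0]]' --turn '[[0,0.03,0],[0,0.03,0],[0,0.03,0],[0,0.03,0],[0,0.03,0],[0,0.03,0],[0,0.03,0],[0,0.03,0],[0,0.03,0],[0,0.03,0],[0,0.03,0],[0,0.03,0]]'

```text
t: 11.32
position: [0.5203, 0.1234, 0.1815]
ee_rot: [[-0.599, 0.0, 0.801], [-0.801, -0.0, -0.599], [0.0, -1.0, 0.0]]
contact_force: [0.7, 0.6, -0.4]
opening: 0.0237
```

Call:
play_rows --claw '[2.4,2.4,2.4,2.4,2.4,2.4,2.4,2.4]' --dp '[[0,0,0],[0,0,0],[0,0,0],[0,0,0],[0,0,0],[0,0,0],[0,0,0],[0,0,0]]' --turn '[[0,0,0],[0,0,0],[0,0,0],[0,0,0],[0,0,0],[0,0,0],[0,0,0],[0,0,0]]'

```text
t: 11.98
position: [0.5202, 0.1234, 0.1814]
ee_rot: [[-0.599, -0.0, 0.801], [-0.801, 0.0, -0.599], [0.0, -1.0, -0.0]]
contact_force: [0.5, -0.4, 0.1]
opening: 0.0242
```

```bash
python3 to.py .52 .1235 .178 -36.8; python3 - <<'E'
from meas import *
for n in("top","side"):
    p,d=vision.read_camera(n); bar(n,p,d,(.52,.1235),.14,.195)
    a=cv2.resize(p[140:240,150:300] if n=="top" else p[120:220,210:360],None,fx=5,fy=5,interpolation=2); cv2.imwrite(f"pics/v_{n}.png",a)
E
```

```text
t 11.9833
position [0.5202 0.1234 0.1814]
contact_force [ 0.5238 -0.4309  0.0515]
wrist_torque [-0.0513  0.0916  0.0321]
opening 0.02417403439128962
zang -36.784571108542956 j [  1.1894   1.0744 108.2559   0.0002  70.671   37.9739] dp cm [ 0.0083  0.3442 -0.0234] turn [0.     0.0003 0.    ]
top bar n 186 mean [0.51650838 0.11662199 0.181184  ] zmax [0.17760619 0.18144879 0.18394929] rect ((520.2255249023438, 121.69005584716797), (55.578346252441406, 15.588845252990723), 53.137142181396484) ang 50.794659583741606
side bar n 107 mean [0.51675274 0.11883318 0.18140117] zmax [0.17751023 0.18173877 0.18445893] rect ((519.0662231445312, 122.94303894042969), (58.950096130371094, 15.327274322509766), 52.59373474121094) ang 50.071216162359605
```

View pics/v_side.png

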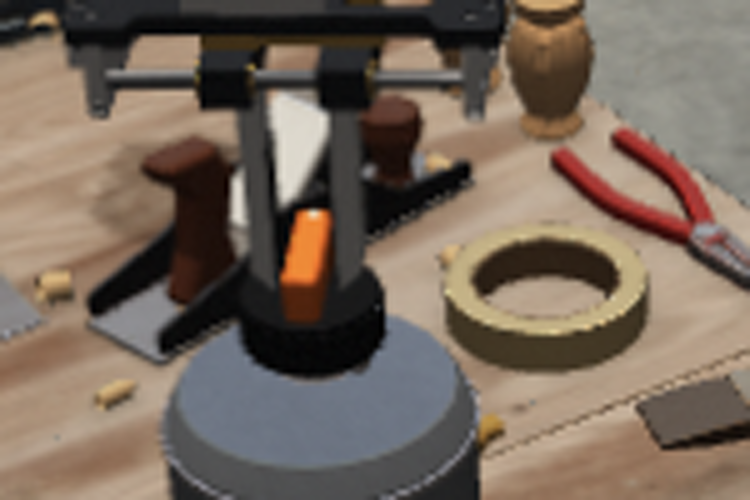

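The side crop shows the fingers clear on both sides of the bar (305,265), the white dot at its far end and the cap risen; the bar top measures 2 mm higher than when shut. It has vented freely for about 1.3 s. Lowering 4 mm, regripping, and pressing.

Call:
play_rows --claw '[2.4,2.4,1,1,1,1,1,1,1,1]' --dp '[[0,0.2,0],[0,0.4,0],[0,0.4,0],[0,0.4,0],[0,0.4,0],[0,0.4,0],[0,0.6,0],[0,0.8,0],[0,0.9,0],[0,0.9,0]]' --turn '[[0,0,0],[0,0,0],[0,0,0],[0,0,0],[0,0,0],[0,0,0],[0,0,0],[0,0,0],[0,0,0],[0,0,0]]' --newtons 40

```text
t: 12.92
position: [0.5202, 0.1234, 0.1735]
ee_rot: [[-0.599, -0.001, 0.801], [-0.801, -0.0, -0.599], [0.001, -1.0, -0.0]]
contact_force: [-4.1, -1.4, 7.0]
opening: 0.0158
```

```bash
python3 to.py .52 .1235 .17 -36.8
```

```text
t 12.9167
position [0.5202 0.1234 0.1735]
contact_force [-4.1243 -1.4049  6.9766]
wrist_torque [-0.212   0.9507 -0.1353]
opening 0.015772901031734284
zang -36.77688717323161 j [  1.1939   1.6227 108.5855  -0.0117  69.8267  37.9748] dp cm [ 0.0044  0.349  -0.0201] turn [0.0004 0.0004 0.0005]
```

Call:
play_rows --claw '[1,1,1,1]' --dp '[[0,0.1,0],[0,0.2,0],[0,0.2,0],[0,0.2,0]]' --turn '[[0,0,0],[0,0,0],[0,0,0],[0,0,0]]'

```text
t: 13.25
position: [0.5202, 0.1234, 0.1719]
ee_rot: [[-0.599, -0.001, 0.801], [-0.801, -0.0, -0.599], [0.001, -1.0, -0.0]]
contact_force: [-5.7, -1.5, 8.1]
opening: 0.0158
```

```bash
python3 to.py .52 .1235 .17 -36.8
```

```text
t 13.25
position [0.5202 0.1234 0.1719]
contact_force [-5.731  -1.5309  8.0935]
wrist_torque [-0.2341  1.1642 -0.1297]
opening 0.01576492600327102
zang -36.774957492178594 j [  1.1941   1.7324 108.6524  -0.0147  69.6473  37.9742] dp cm [ 0.0046  0.1893 -0.0221] turn [0.0003 0.0004 0.0005]
```

Call:
play_rows --claw '[1,1,1,1]' --dp '[[0.04,0.1,-0.05],[0.04,0.2,-0.05],[0.04,0.2,-0.05],[0.04,0.2,-0.05]]' --turn '[[0,0,0],[0,0,0],[0,0,0],[0,0,0]]'

```text
t: 13.58
position: [0.5201, 0.1234, 0.1705]
ee_rot: [[-0.599, 0.001, 0.801], [-0.801, -0.0, -0.599], [-0.0, -1.0, 0.001]]
contact_force: [-4.2, -0.8, 9.2]
opening: 0.0155
```

```bash
python3 to.py .52 .1235 .17 -36.8
```

```text
t 13.5833
position [0.5201 0.1234 0.1705]
contact_force [-4.229  -0.8032  9.2191]
wrist_torque [-0.2091  0.9548 -0.0402]
opening 0.015525949181524428
zang -36.77516899859551 j [  1.1948   1.7677 108.7764  -0.0136  69.3982  37.9748] dp cm [ 0.002   0.0467 -0.0168] turn [-0.0009  0.0004 -0.0004]
```

Call:
play_rows --claw '[1,1,1,1]' --dp '[[0,0.1,0],[0,0.15,0],[0,0.15,0],[0,0.15,0]]' --turn '[[0,0,0],[0,0,0],[0,0,0],[0,0,0]]'

```text
t: 13.92
position: [0.5202, 0.1234, 0.1692]
ee_rot: [[-0.599, 0.001, 0.801], [-0.801, -0.0, -0.599], [-0.0, -1.0, 0.001]]
contact_force: [-4.8, -0.3, 11.4]
opening: 0.0155
```

```bash
python3 to.py .52 .1235 .17 -36.8
```

```text
t 13.9167
position [0.5202 0.1234 0.1692]
contact_force [-4.8442 -0.2981 11.437 ]
wrist_torque [-0.2041  1.1419 -0.0489]
opening 0.015520953844096531
zang -36.77358901770374 j [  1.1934   1.8606 108.8244  -0.015   69.2596  37.9723] dp cm [ 0.0021 -0.0806 -0.0201] turn [-0.0009  0.0005 -0.0004]
```

Call:
play_rows --claw '[1,1,1,1]' --dp '[[0,0.1,0],[0,0.1,0],[0,0.1,0],[0,0.1,0]]' --turn '[[0,0,0],[0,0,0],[0,0,0],[0,0,0]]'

```text
t: 14.25
position: [0.5202, 0.1234, 0.1684]
ee_rot: [[-0.599, 0.001, 0.801], [-0.801, -0.0, -0.599], [-0.0, -1.0, 0.001]]
contact_force: [-5.4, -0.9, 11.5]
opening: 0.0158
```

```bash
python3 to.py .52 .1235 .17 -36.8|egrep "posi|contact|wrist"
```

```text
position [0.5202 0.1234 0.1684]
contact_force [-5.4179 -0.8643 11.4951]
wrist_torque [-0.2238  1.1971 -0.0417]
```

Call:
play_rows --claw '[1,1,1,1]' --dp '[[0,0.1,0],[0,0.1,0],[0,0.1,0],[0,0.1,0]]' --turn '[[0,0,0],[0,0,0],[0,0,0],[0,0,0]]'

```text
t: 14.58
position: [0.5202, 0.1234, 0.1675]
ee_rot: [[-0.599, 0.001, 0.801], [-0.801, -0.0, -0.599], [-0.0, -1.0, 0.001]]
contact_force: [-5.7, -0.4, 11.8]
opening: 0.0156
```

```bash
python3 to.py .52 .1235 .17 -36.8|egrep "posi|contact|wrist"
```

```text
position [0.5202 0.1234 0.1675]
contact_force [-5.6917 -0.3961 11.8172]
wrist_torque [-0.1344  1.3558 -0.0613]
```

Call:
play_rows --claw '[1,1,1,1]' --dp '[[0,0.1,0],[0,0.1,0],[0,0.1,0],[0,0.1,0]]' --turn '[[0,0,0],[0,0,0],[0,0,0],[0,0,0]]'

```text
t: 14.92
position: [0.5202, 0.1234, 0.1669]
ee_rot: [[-0.599, 0.001, 0.801], [-0.801, -0.0, -0.599], [-0.0, -1.0, 0.001]]
contact_force: [-7.2, -1.5, 14.0]
opening: 0.0157
```

```bash
python3 to.py .52 .1235 .17 -36.8|egrep "posi|contact|wrist"
```

```text
position [0.5202 0.1234 0.1669]
contact_force [-7.2305 -1.4849 14.0209]
wrist_torque [-0.2433  1.4473 -0.0492]
```

Call:
play_rows --claw '[1,1,1,1]' --dp '[[0,0.08,0],[0,0.08,0],[0,0.08,0],[0,0.08,0]]' --turn '[[0,0,0],[0,0,0],[0,0,0],[0,0,0]]'

```text
t: 15.25
position: [0.5203, 0.1234, 0.1668]
ee_rot: [[-0.598, 0.001, 0.801], [-0.801, -0.0, -0.598], [-0.0, -1.0, 0.001]]
contact_force: [-8.4, -1.1, 17.3]
opening: 0.0156
```

```bash
python3 to.py .52 .1235 .17 -36.8|egrep "posi|contact|wrist"
```

```text
position [0.5203 0.1234 0.1668]
contact_force [-8.4386 -1.087  17.288 ]
wrist_torque [-0.2765  1.9137 -0.063 ]
```

Bottomed: z stops at 166.8 mm while the force jumps to 17 N, about 9.2 mm of travel. Now turning on, with a small step first to check it passes the stop.

Call:
play_rows --claw '[1,1,1,1,1]' --dp '[[0.05,0,-0.06],[0.05,0,-0.06],[0.05,0,-0.06],[0.05,0,-0.06],[0.05,0,-0.06]]' --turn '[[0,0,0],[0,-0.02,0],[0,-0.04,0],[0,-0.05,0],[0,-0.05,0]]'

```text
t: 15.67
position: [0.5205, 0.1235, 0.1669]
ee_rot: [[-0.558, 0.004, 0.83], [-0.83, 0.0, -0.558], [-0.002, -1.0, 0.003]]
contact_force: [-4.7, -0.4, 15.7]
opening: 0.0158
```

```bash
python3 to.py .52 .1235 .17 -36.8|egrep "posi|contact|wrist|zang"
```

```text
position [0.5205 0.1235 0.1669]
contact_force [-4.68   -0.4241 15.6914]
wrist_torque [-0.1078  1.1653 -0.0471]
zang -33.89547724326567 j [  1.1964   1.966  108.9799   0.0063  68.838   35.0895] dp cm [ 0.0272 -0.3145 -0.0367] turn [-0.003   0.0507 -0.0023]
```

Call:
play_rows --claw '[1,1,1,1,1]' --dp '[[0,0,0],[0,0,0],[0,0,0],[0,0,0],[0,0,0]]' --turn '[[0,-0.03,0],[0,-0.06,0],[0,-0.09,0],[0,-0.1,0],[0,-0.1,0]]'

```text
t: 16.08
position: [0.5209, 0.1237, 0.1669]
ee_rot: [[-0.472, 0.005, 0.882], [-0.882, 0.001, -0.472], [-0.003, -1.0, 0.004]]
contact_force: [-2.2, 0.7, 14.9]
opening: 0.0156
```

```bash
python3 to.py .52 .1235 .17 -36.8|egrep "posi|contact|wrist|zang"
```

```text
position [0.5209 0.1237 0.1669]
contact_force [-2.1579  0.6776 14.8721]
wrist_torque [ 0.0148  0.8146 -0.0492]
zang -28.16714744162122 j [  1.2022   1.9761 108.9654   0.0305  68.7713  29.3581] dp cm [ 0.0566 -0.311  -0.0668] turn [-0.0039  0.1507 -0.0032]
```

Call:
play_rows --claw '[1,1,1,1,1,1]' --dp '[[0,0,0],[0,0,0],[0,0,0],[0,0,0],[0,0,0],[0,0,0]]' --turn '[[0,-0.03,0],[0,-0.06,0],[0,-0.09,0],[0,-0.12,0],[0,-0.15,0],[0,-0.15,0]]'

```text
t: 16.58
position: [0.5211, 0.1238, 0.167]
ee_rot: [[-0.334, 0.006, 0.942], [-0.942, 0.001, -0.334], [-0.003, -1.0, 0.005]]
contact_force: [-2.6, 1.1, 13.0]
opening: 0.0157
```

```bash
python3 to.py .52 .1235 .17 -36.8|egrep "posi|contact|wrist|zang"
```

```text
position [0.5211 0.1238 0.167 ]
contact_force [-2.5517  1.1268 13.0221]
wrist_torque [ 0.1828  0.6097 -0.072 ]
zang -19.542044054750782 j [  1.2053   1.9774 108.9554   0.0547  68.7311  20.7273] dp cm [ 0.0674 -0.3035 -0.0946] turn [-0.0047  0.3012 -0.0037]
```

Call:
play_rows --claw '[1,1,1,1,1,1,1,1]' --dp '[[0,0.03,0],[0,0.03,0],[0,0.03,0],[0,0.03,0],[0,0.03,0],[0,0.03,0],[0,0.03,0],[0,0.03,0]]' --turn '[[0,-0.04,0],[0,-0.08,0],[0,-0.12,0],[0,-0.16,0],[0,-0.2,0],[0,-0.2,0],[0,-0.2,0],[0,-0.2,0]]'

```text
t: 17.25
position: [0.521, 0.1241, 0.1669]
ee_rot: [[-0.141, 0.005, 0.99], [-0.99, 0.002, -0.141], [-0.002, -1.0, 0.005]]
contact_force: [-3.3, 2.4, 15.8]
opening: 0.0159
```

```bash
python3 to.py .52 .1235 .17 -36.8|egrep "posi|contact|wrist|zang"
```

```text
position [0.521  0.1241 0.1669]
contact_force [-3.2801  2.3558 15.7639]
wrist_torque [ 0.2587  0.9056 -0.0397]
zang -8.127509536586079 j [  1.2226   1.9837 108.9562   0.0894  68.7568   9.3176] dp cm [ 0.0746 -0.3099 -0.0846] turn [-0.0043  0.5004 -0.0035]
```

Call:
play_rows --claw '[1,1,1,1,1,1,1]' --dp '[[0,0,0],[0,0,0],[0,0,0],[0,0,0],[0,0,0],[0,0,0],[0,0,0]]' --turn '[[0,-0.04,0],[0,-0.08,0],[0,-0.12,0],[0,-0.16,0],[0,-0.2,0],[0,-0.2,0],[0,-0.2,0]]'

```text
t: 17.83
position: [0.5207, 0.1242, 0.1669]
ee_rot: [[0.058, 0.005, 0.998], [-0.998, 0.002, 0.058], [-0.002, -1.0, 0.005]]
contact_force: [-5.0, 2.7, 15.8]
opening: 0.0159
```

```bash
python3 to.py .52 .1235 .17 -36.8|egrep "posi|contact|wrist|zang"
```

```text
position [0.5207 0.1242 0.1669]
contact_force [-5.03    2.6875 15.7997]
wrist_torque [ 0.4095  1.0579 -0.0556]
zang 3.329763240375151 j [  1.2284   1.979  108.9621   0.1042  68.7897  -2.1391] dp cm [ 0.0685 -0.3108 -0.0776] turn [-0.004   0.7004 -0.0031]
```

Call:
play_rows --claw '[1,1,1,1,1]' --dp '[[0,0,0],[0,0,0],[0,0,0],[0,0,0],[0,0,0]]' --turn '[[0,-0.04,0],[0,-0.08,0],[0,-0.12,0],[0,-0.12,0],[0,-0.12,0]]'

```text
t: 18.25
position: [0.5206, 0.1243, 0.1669]
ee_rot: [[0.177, 0.004, 0.984], [-0.984, 0.002, 0.177], [-0.001, -1.0, 0.005]]
contact_force: [-4.9, 2.1, 16.5]
opening: 0.0153
```

```bash
python3 to.py .52 .1235 .17 -36.8|egrep "posi|contact|wrist|zang"
```

```text
position [0.5206 0.1243 0.1669]
contact_force [-4.9428  2.1318 16.4578]
wrist_torque [ 0.336   1.1628 -0.0742]
zang 10.204499625264836 j [  1.2316   1.9767 108.9661   0.1126  68.8063  -9.0135] dp cm [ 0.0669 -0.3123 -0.075 ] turn [-0.0039  0.8204 -0.003 ]
```

Call:
play_rows --claw '[1,1,1,1]' --dp '[[0,0,0],[0,0,0],[0,0,0],[0,0,0]]' --turn '[[0,-0.03,0],[0,-0.03,0],[0,-0.03,0],[0,-0.03,0]]'

```text
t: 18.58
position: [0.5206, 0.1243, 0.1669]
ee_rot: [[0.206, 0.004, 0.978], [-0.978, 0.002, 0.206], [-0.001, -1.0, 0.004]]
contact_force: [-4.9, 3.4, 16.5]
opening: 0.0158
```

```bash
python3 to.py .52 .1235 .17 -36.8|egrep "posi|contact|wrist|zang"
```

```text
position [0.5206 0.1243 0.1669]
contact_force [-4.9377  3.3635 16.5489]
wrist_torque [ 0.418   1.1676 -0.1084]
zang 11.912823239581797 j [  1.2326   1.9761 108.9693   0.1143  68.8125 -10.7214] dp cm [ 0.0674 -0.3145 -0.0716] turn [-0.0038  0.8502 -0.0029]
```

Call:
play_rows --claw '[1,1,1,1,1,1,1,1,1]' --dp '[[0,-0.2,0],[0,-0.4,0],[0,-0.6,0],[0,-0.8,0],[0,-1.0,0],[0,-1.2,0],[0,-1.3,0],[0,-1.3,0],[0,-1.3,0]]' --turn '[[0,0,0],[0,0,0],[0,0,0],[0,0,0],[0,0,0],[0,0,0],[0,0,0],[0,0,0],[0,0,0]]'

```text
t: 19.33
position: [0.5194, 0.1233, 0.1762]
ee_rot: [[0.207, 0.002, 0.978], [-0.978, -0.0, 0.207], [0.0, -1.0, 0.002]]
contact_force: [2.9, 1.2, 4.4]
opening: 0.0157
```

```bash
python3 to.py .52 .1235 .21 11.9|egrep "posi|contact|wrist|zang"
```

```text
position [0.5194 0.1233 0.1762]
contact_force [2.9161 1.219  4.3603]
wrist_torque [ 0.204  -0.56    0.0409]
zang 11.919866997412516 j [  1.181    1.2488 108.6613  -0.0088  69.9872 -10.7359] dp cm [-0.007  -3.3779  0.0645] turn [-0.0017  0.0003  0.0005]
```

Call:
play_rows --claw '[1,1,1,1,1]' --dp '[[0,-0.2,0],[0,-0.4,0],[0,-0.4,0],[0,-0.4,0],[0,-0.4,0]]' --turn '[[0,0,0],[0,0,0],[0,0,0],[0,0,0],[0,0,0]]'

```text
t: 19.75
position: [0.5184, 0.1231, 0.1794]
ee_rot: [[0.207, -0.001, 0.978], [-0.978, -0.0, 0.207], [0.0, -1.0, -0.001]]
contact_force: [1.7, 1.1, 2.0]
opening: 0.0155
```

```bash
python3 to.py .52 .1235 .21 11.9|egrep "posi|contact|wrist|zang"
```

```text
position [0.5184 0.1231 0.1794]
contact_force [1.6841 1.0598 1.9777]
wrist_torque [-0.0641 -0.2529  0.0267]
zang 11.917772031730559 j [  1.1755   1.0005 108.5569  -0.0282  70.5068 -10.7328] dp cm [-0.0022 -3.0588  0.156 ] turn [0.0012 0.0003 0.0002]
```

Call:
play_rows --claw '[1,1,1,1,1,1,1,1]' --dp '[[0,-0.3,0.1],[0,-0.7,0.1],[0,-1.2,0.1],[0,-1.8,0.1],[0,-2.6,0.1],[0,-3.6,0.1],[0,-5,0.1],[0,-5,0.1]]' --turn '[[0,0,0],[0,0,0],[0,0,0],[0,0,0],[0,0,0],[0,0,0],[0,0,0],[0,0,0]]'

```text
t: 20.42
position: [0.5215, 0.1236, 0.2337]
ee_rot: [[0.207, 0.006, 0.978], [-0.978, 0.0, 0.207], [0.001, -1.0, 0.006]]
contact_force: [0.3, -0.0, -0.5]
opening: 0.0159
```

```bash
python3 to.py .515 -.264 .13 11.9; python3 - <<'E'
from h import *
p,d=vision.read_camera("side"); a=cv2.resize(p[100:380,180:460],None,fx=2,fy=2,interpolation=2); cv2.imwrite("pics/lift.png",a)
E
```

```text
t 20.4167
position [0.5215 0.1236 0.2337]
contact_force [ 0.3144 -0.0146 -0.4874]
wrist_torque [-0.0511  0.0006  0.0206]
opening 0.015868247917089604
zang 11.922927967549123 j [  1.2104  -2.0081 105.635   -0.0002  76.0332 -10.7123] dp cm [37.7817 10.3579 -8.7082] turn [-0.0058  0.0004  0.0011]
```

View pics/lift.png

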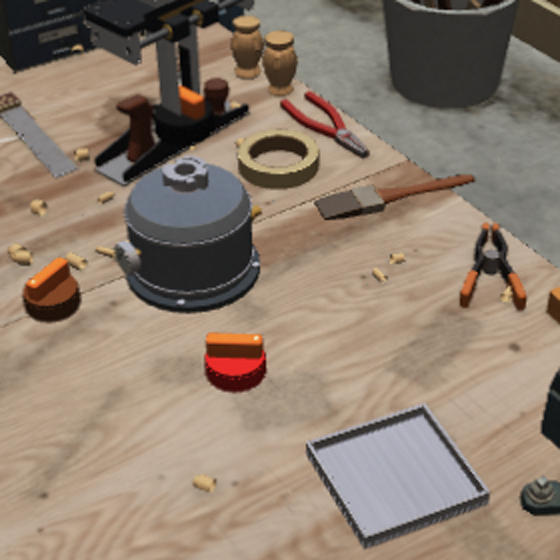

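The cap is in the gripper (crop (190,110)), the neck on the tank is bare (185,172) and the tray is clear (397,470). Moving to the tray.

Call:
play_rows --claw '[1,1,1,1,1,1,1,1,1,1,1,1]' --dp '[[2,0,-0.5],[5,0,-1.2],[8.5,0,-2],[12,0,-3],[15.5,0,-4],[19,0,-4.8],[22.5,0,-5.5],[26,0,-6.4],[29.5,0,-7.2],[33,0,-8.1],[36,0,-8.8],[37,0,-9]]' --turn '[[0,0,0],[0,0,0],[0,0,0],[0,0,0],[0,0,0],[0,0,0],[0,0,0],[0,0,0],[0,0,0],[0,0,0],[0,0,0],[0,0,0]]'

```text
t: 21.47
position: [0.5073, -0.2607, 0.2293]
ee_rot: [[0.203, -0.001, 0.979], [-0.979, -0.001, 0.203], [0.0, -1.0, -0.001]]
contact_force: [0.6, -0.3, -1.4]
opening: 0.0155
```

Call:
play_rows --claw '[1,1,1,1,1,1,1,1,1,1]' --dp '[[0,2,0],[0,5,0],[0,8,0],[0,11,0],[0,13.5,0],[0,15.5,0],[0,16.5,0],[0,17,0],[0,17,0],[0,17,0]]' --turn '[[0,0,0],[0,0,0],[0,0,0],[0,0,0],[0,0,0],[0,0,0],[0,0,0],[0,0,0],[0,0,0],[0,0,0]]'

```text
t: 22.3
position: [0.5089, -0.2573, 0.0609]
ee_rot: [[0.207, 0.001, 0.978], [-0.978, -0.001, 0.207], [0.001, -1.0, 0.001]]
contact_force: [-0.6, 1.1, -1.6]
opening: 0.0157
```

```bash
python3 to.py .51 -.257 .05 11.9; python3 - <<'E'
from h import *
p,d=vision.read_camera("side"); a=cv2.resize(p[220:400,290:490],None,fx=3,fy=3,interpolation=2); cv2.imwrite("pics/tray.png",a)
E
```

```text
t 22.3
position [ 0.5089 -0.2573  0.0609]
contact_force [-0.6296  1.0703 -1.6385]
wrist_torque [-0.0756  0.0716  0.0236]
opening 0.015732012438207498
zang 11.93091840094939 j [-38.2151  15.2631 106.6109   0.004   58.0348 -50.1481] dp cm [-0.0099  1.0884  0.116 ] turn [-0.0011  0.0005  0.0012]
```

View pics/tray.png

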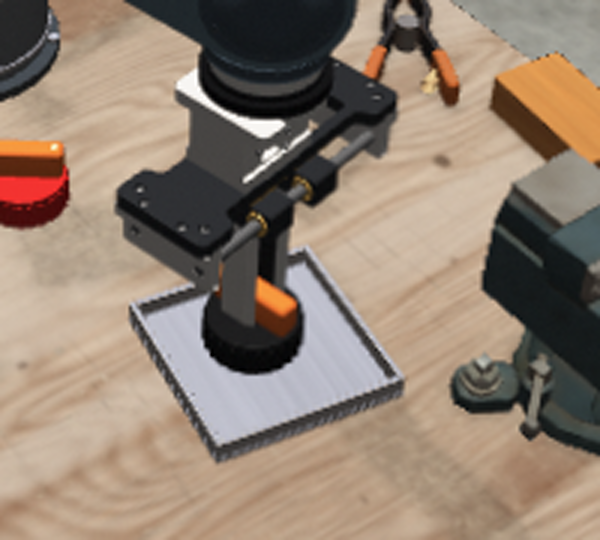

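The cap is upright, level, and inside the tray walls (crop (252,325)). Lowering slowly until contact.

Call:
play_rows --claw '[1,1,1,1,1,1,1,1,1,1]' --dp '[[0,0.15,0],[0,0.3,0],[0,0.45,0],[0,0.6,0],[0,0.7,0],[0,0.8,0],[0,0.9,0],[0,1,0],[0,1,0],[0,1,0]]' --turn '[[0,0,0],[0,0,0],[0,0,0],[0,0,0],[0,0,0],[0,0,0],[0,0,0],[0,0,0],[0,0,0],[0,0,0]]'

```text
t: 23.18
position: [0.5081, -0.257, 0.0498]
ee_rot: [[0.206, -0.0, 0.978], [-0.978, 0.0, 0.206], [-0.0, -1.0, -0.0]]
contact_force: [0.8, 0.3, -1.3]
opening: 0.0158
```

Call:
play_rows --claw '[1,1,1,1]' --dp '[[0,0.05,0],[0,0.1,0],[0,0.15,0],[0,0.15,0]]' --turn '[[0,0,0],[0,0,0],[0,0,0],[0,0,0]]'

```text
t: 23.52
position: [0.5082, -0.2571, 0.0486]
ee_rot: [[0.206, 0.0, 0.978], [-0.978, -0.0, 0.206], [0.0, -1.0, 0.0]]
contact_force: [-0.4, 1.3, 1.0]
opening: 0.0161
```

Call:
play_rows --claw '[1,1,1]' --dp '[[0,0.04,0],[0,0.04,0],[0,0.04,0]]' --turn '[[0,0,0],[0,0,0],[0,0,0]]'

```text
t: 23.77
position: [0.5083, -0.2571, 0.0486]
ee_rot: [[0.207, -0.0, 0.978], [-0.978, -0.0, 0.207], [0.0, -1.0, -0.0]]
contact_force: [-2.0, 2.5, 4.5]
opening: 0.0157
```

```bash
python3 to.py .51 -.257 .05 11.9|egrep "posi|contact|wrist"
```

```text
position [ 0.5083 -0.2571  0.0486]
contact_force [-2.039   2.4673  4.4866]
wrist_torque [0.2768 0.5899 0.0004]
```

Seated on the tray floor. Releasing gently and withdrawing upward.

Call:
play_rows --claw '[1,1.8,2,2.4,3,4,4,4,4,4,4,4]' --dp '[[0,-0.05,0],[0,-0.05,0],[0,-0.05,0],[0,-0.05,0],[0,-0.05,0],[0,-0.05,0],[0,-1,0],[0,-3,0],[0,-6,0],[0,-9,0],[0,-12,0],[0,-12,0]]' --turn '[[0,0,0],[0,0,0],[0,0,0],[0,0,0],[0,0,0],[0,0,0],[0,0,0],[0,0,0],[0,0,0],[0,0,0],[0,0,0],[0,0,0]]'

```text
t: 24.77
position: [0.5114, -0.2595, 0.1759]
ee_rot: [[0.207, 0.01, 0.978], [-0.978, -0.008, 0.207], [0.01, -1.0, 0.008]]
contact_force: [0.2, -0.5, 0.4]
opening: 0.0401
```

```bash
python3 - <<'E'
from meas import *
st()
p,d=vision.read_camera("side"); bar("side",p,d,(.508,-.257),.01,.09)
a=cv2.resize(p[140:400,180:480],None,fx=2,fy=2,interpolation=2); cv2.imwrite("pics/end.png",a)
E
```

```text
t 24.7667
position [ 0.5114 -0.2595  0.1759]
contact_force [ 0.2293 -0.5045  0.3677]
wrist_torque [-0.0608  0.0088 -0.0163]
opening 0.040112590420696946
side bar n 191 mean [ 0.5085 -0.2604  0.0513] zmax [0.0477 0.0521 0.0555] rect ((514.9386596679688, -245.77032470703125), (82.83903503417969, 37.38980484008789), 89.56598663330078) ang 97.10565440028057
```

View pics/end.png

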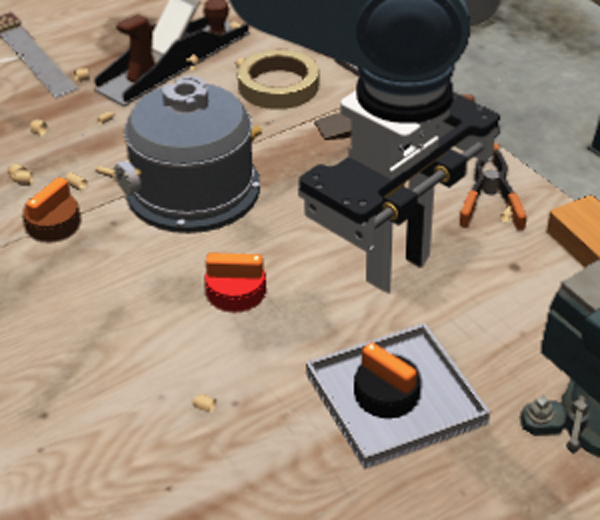

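The cap stands upright in the tray (crop (388,383)), clear of the gripper. The tank neck is bare and the red and brown look-alikes are untouched. Handing in.

```bash
python3 -c "
from rig import manip
print(manip.job_done())"
```

```text
the job is handed in; nothing more can be done
None
```

The cap is off the tank and standing the right way up in the steel tray. I handed the job in at about 25 s of the 72 s allowed; no verdict came back.

- **First stop and venting:** I turned the cap anticlockwise about 0.82 rad until I felt the first stop, at about 0.32 N m, slightly over the 0.3 N m given as safe. I backed off and let go, and it stood free for about 1.3 s. The cameras showed the bar top 2 mm higher than when shut.
- **Pressing and freeing:** I regripped and pressed until the cap bottomed, about 9 mm down at 17 N. It then passed the stop with no resistance, and I turned it about 0.85 rad further and lifted it off.
- **Placing:** I lowered it into the tray until the upward force reached about 4.5 N, released it and withdrew.

**Last checks:** the picture shows the cap inside the tray walls, the tank neck bare and the look-alikes untouched. The gripper was about 13 cm above where it let go, with no contact force. The bar's top measured about 5 to 10 mm lower than the expected 53 to 57 mm at the low end of the camera readings, and its outline was unreliable because the mask picked up other points. I relied on the picture and the felt contact height of 48.6 mm instead, which matched the expected 48 mm.

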